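# Load the lunchbox tray and set its transport lock

### The job

Lift the mint divider tray out of the drying stand (its raised middle grip is the hold it offers there), keep it upright, set it down flat on the lunchbox's loading ledge with its fin away from the bay, and let go of it there. Then, working at the fin end, slide it into the bay until it is fully home, and only then slide the transport lock on top of the lunchbox across to its end stop so that its arm bars the tray. Leave the other things on the bench where they are.

Things in the scene. Friction and masses are not known exactly. Their poses are not given: they have to be found in the camera images.
- lunchbox: Flat navy plastic lunchbox, fixed. Origin: middle of the bay's mouth at bench level; x points into the bay, z up. The bay is a slot under the roof, x 0 to its back wall at x 144 mm, 101 mm wide (y -50.5 to 50.5), floor z 8, roof underside z 54. Top deck at z 59 spans x 0 to 150, y -56.5 to 135.
- ledge (a point): A point on the lunchbox's flat loading ledge, at lunchbox x -105, y 0, z 8 mm (ledge top, level with the bay floor); axes as the lunchbox. The ledge spans lunchbox x -185 to 0, y -70 to 70. Two low guides stand on it (to z 28 mm, 5 mm thick), funnelling to the mouth: about 127 mm apart inside at x -73, about 100 mm at x -12.
- home (a point): Where the tray's origin lies when fully home: lunchbox x 74, y 0, z 8 mm (the tray's nose then touches the bay's back wall), axes as the lunchbox. The bay walls line the tray up with 2.5 mm play a side.
- tray: Mint divider tray, stiff, loose, 0.15 to 0.31 kg. Body 140 (x) x 96 (y) x 28 mm high, walls and floor 4 mm. Origin: centre of the body's underside; z up; the +x end is the nose, which enters the bay first. A low cross wall at x 42 to 45. At the start it stands flat in the drying stand.
- tray_grip (a point): Centre of the top edge of the tray's raised middle grip (tray x 0, y 0, z 40 mm): an upright rib 60 mm long (x -30 to 30), 10 mm thick (y), 40 mm high, in the tray's lengthwise middle divider (8 mm thick, 26 high), with an open compartment 39 mm wide on either side.
- tray_fin (a point): Middle of the top edge of the fin on the tray's front (-x) end, at tray x -85, y 0, z 38 mm. The fin is an upright plate 10 mm thick (y), x -98 to -70, z 1 to 38 mm; free air on both sides once the tray is out of the stand. With the tray home it still stands out of the mouth.
- stand: Steel drying stand, fixed, origin at bench level. Plate 190 x 116 x 6 mm under the tray; the tray's origin is within a few mm of the stand's, same x axis. Rims to z 20 mm at the sides and +x end; at the -x end two blocks (x -110 to -75, y 9 to 40 either side, to z 46) enclose the fin, so it cannot be gripped there. The tray lifts straight up and out (50 mm clears).
- lock (a joint): Transport lock slide on the lunchbox deck, m: 0 = fully open (knob at lunchbox y 95 mm), 0.055 = end stop, locked (knob at y 40 mm). Starts at 0 to 0.01. Friction about 2 N, stays where left. Its arm hangs before the mouth (lunchbox x -10 to -4, 12 mm wide in y, centred on the knob, down to z 21) and bars the tray when locked; a tray not home blocks it.
- lock_knob (a point): Centre of the top face of the lock's grey knob, at lunchbox x 35, z 87 mm; axes as the lunchbox. The knob is 16 mm (x) x 30 mm (y) x 28 mm high above the deck, clear deck on both x sides. It slides along the lunchbox's -y to lock.
- jar: Bystander: glass jar with bamboo lid, 76 mm across, 110 high; origin at its underside's centre.
- bottle: Bystander: aluminium drink bottle, 68 mm across, 210 high; origin at its underside's centre.
- spoon: Bystander: steel spoon, 150 mm long, lying on the bench.
- ramekin: Bystander: white ceramic bowl, 72 mm across, 40 high.
- mug: Bystander: white mug, 80 mm across, 90 high.
- snackpot: Bystander: white square snack pot, 75 x 75 x 45 mm high.

How it is judged:
By the outcome, as a careful person would: the job done as asked, in the order asked, and still so for the second after the job is handed in, with the robot touching nothing.
It also fails if it takes over 61 s, if anything falls off the work surface, if the arm or the gripper's body presses on something with over 40 N, if the wrist force passes 120 N, or if a joint passes its speed limit or range.

### The arm

A 6-joint arm with a two-finger parallel gripper is mounted at the origin on the work surface. World frame = base frame: x ahead of the robot, y to its left, z up, the work surface at z = 0. Lengths are in m, angles in rad, forces in N, time in s.
With the tool pointing down it reaches from about 0.375 to 0.9 m from the base axis. Payload 3.1 kg.
Tool frame: the origin (TCP) lies midway between the tips of the shut fingers; the grasp point (between the pads) lies robot.grip_depth behind it (robot.grip_depth is the distance from the TCP to the grasp point, in m); z points along the fingers, y is the line along which they close (so a half turn about z gives the same grasp; the last joint's range is limited). The gripper opens to 87 mm and grips with 3 to 60 N. Pads are 19 mm wide; open, the fingers measure 117 mm over their backs; the gripper's body (75 mm by 190 mm) begins 51 mm behind the grasp point.
Start: joints at [-1.528, 0.527, 1.433, -0, 1.181, -0.178], TCP at [0.137, -0.61, 0.188] pointing down, gripper open.
Joint ranges: [-3.08, 3.08], [-0.75, 2.2], [0.22, 2.44], [-1.43, 4.57], [0, 2.65], [-2.85, 2.85]. Speed limits (rad/s): [2.79, 2.79, 3.14, 3.14, 3.14, 3.14].

### API

Orientations are given as a unit quaternion [x, y, z, w].
In Python, from rig import robot gives the robot as it stands.
- The arm moves only by the tool hand_motion, called after "Call:" as name([rows], argument=value, ...), one row to a line, values as JSON. Schema: {"type":"object","properties":{"rows":{"type":"array","items":{"type":"array","prefixItems":[{"type":"array","items":{"type":"number"},"minItems":3,"maxItems":3},{"type":"number"}],"minItems":2,"maxItems":2},"minItems":1,"maxItems":20},"aperture":{"type":"number"},"squeeze":{"type":"number"},"only":{"type":"string"},"quiet":{"type":"boolean"},"lines":{"type":"string"}},"required":["rows"],"additionalProperties":false}. rows is a list of rows, 1 to 20 of them, each written [[dx, dy, dz], turn]: dx, dy, dz in m, then a turn about the tool's z in rad; each row shifts and turns the commanded pose from where the row before left it, along the tool's axes as they then stand; what a row does not reach is not made up. A row lasts 1/12 s, in which the tool goes at most 0.0417 m and 0.125 rad, less where a joint would pass 70% of its speed; a pose out of reach is approached as far as the arm can. aperture is the finger opening in m, set as the call begins (left out keeps the last). The fingers move at their own pace and stop on an object; squeeze is the grip in N (left out, the last holds). Time passes only in rows, so rows that do not move let the fingers close. The tool returns the time, the measured TCP pose, the force, the opening and the grip force at its end. only (a regular expression) keeps the lines of the reply that match it, lines (a string "A,B") keeps lines A to B, and quiet returns only ok. Input that does not fit is refused with a message, and nothing moves.
- robot.get_obs(): the state, without advancing time (a new reading comes with each control period).
- robot.camera(name): name is "scene" or "side" or "wrist"; returns a dict with "img" (384x512x3 uint8, red, green, blue), "fx", "fy", "cx", "cy" (pixels), "xyz" and "attitude" of the camera in the world. Camera axes: x right, y down, z forward; pixel columns grow to the right and rows downward; lengths in m; the calibration is good to about 2 mm. A picture is of the moment at which its call begins. There is no depth.
- robot.hand_in(): hands the job in; it is judged then, once.
The state is a dict: "time": time; "q": joint angles; "joint_velocities": joint speeds; "joint_torque": joint torques, N m; "position": TCP position; "tool_rot": TCP orientation; "ft_force": force on the tool from outside, world axes, zero at the start; "moment": the same for the moment, N m; "grip_width": finger opening in m; "grip_force": force on a finger pad.
Only numpy, scipy, OpenCV 4.12 (cv2) and the standard library are available. Lean on these libraries where they do the work, as an engineer would, in place of code of your own. Each camera call takes 0.05 s, during which the arm holds its last target. There are 200 camera calls.

## Working session

There is one attempt and no reset: what is moved stays moved. The work goes in short steps, Python scripts to look and compute and a tool call to move; the robot and the scene stay as the last step left them, time stands still between calls to the robot, and variables do not carry over. Pictures are saved under pics/ and viewed, at most 10 in all, crops included, and the job is handed in when it is done.

```bash
ls; mkdir -p pics; python3 - <<'E'
from rig import robot
import cv2,numpy as np
o=robot.get_obs(); print({k:np.round(v,3) for k,v in o.items()}, robot.grip_depth)
ims=[]
for n in ["scene","side","wrist"]:
    c=robot.camera(n); im=c["img"][:,:,::-1]
    np.savez(f"{n}0.npz",**{k:np.array(v) for k,v in c.items()})
    cv2.imwrite(f"pics/{n}0.png",im); print(n,c["fx"],c["fy"],c["cx"],c["cy"],c["xyz"],c["attitude"])
E
```

```text
pics
rig.py
{'time': np.float64(0.0), 'q': array([-1.529,  0.529,  1.434, -0.   ,  1.181, -0.178]), 'joint_velocities': array([-0.   , -0.001,  0.   , -0.001,  0.002, -0.   ]), 'joint_torque': array([-1.0000e-03, -4.4005e+01, -1.7660e+01,  6.3000e-02,  5.8000e-02,
       -0.0000e+00]), 'position': array([ 0.137, -0.609,  0.187]), 'tool_rot': array([ 0.994,  0.11 ,  0.   , -0.001]), 'ft_force': array([-0.316,  0.067,  1.105]), 'moment': array([-0.022,  0.014,  0.014]), 'grip_force': np.float64(0.0), 'grip_width': np.float64(0.087)} 0.0187
scene 418.6195649319059 418.6195649319059 258.7055390839952 195.8282737454 [1.09217689 0.40427318 1.07581726] [ 0.44533868  0.85215377 -0.24353322 -0.12727524]
side 465.38360889635925 465.38360889635925 250.7728085172143 196.83882844524857 [ 0.19834475 -1.14980709  1.18060912] [ 0.89753933 -0.13755573  0.0711743  -0.41283871]
wrist 271.25890316613487 271.25890316613487 255.18450537688273 194.7207471302823 [ 0.20654762 -0.59371767  0.38467446] [ 0.77394593 -0.61942867 -0.08306185  0.10206149]
```

View pics/scene0.png

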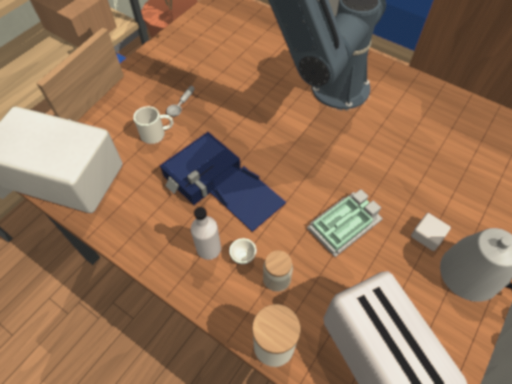

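View pics/side0.png

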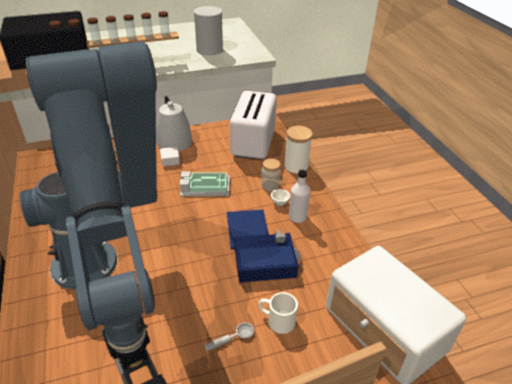

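The scene view shows the navy lunchbox at about (200,165), its ledge at (250,197), its grey knob near (197,180), and the tray in its stand at (345,222) with the fin blocks at (370,203). In the side view the tray is at (205,184), the ledge at (247,225), the deck at (265,255) and the knob at (280,238).

```bash
cat > h.py <<'E'
import numpy as np,cv2
from scipy.spatial.transform import Rotation as R
def load(n): return dict(np.load(n+".npz"))
def ray(c,uv):
    d=np.array([(uv[0]-c["cx"])/c["fx"],(uv[1]-c["cy"])/c["fy"],1.]); return c["xyz"],R.from_quat(c["attitude"]).apply(d)
def onz(c,uv,z):
    o,d=ray(c,uv); return o+d*(z-o[2])/d[2]
def proj(c,p):
    q=R.from_quat(c["attitude"]).inv().apply(np.asarray(p)-c["xyz"]); return np.array([c["fx"]*q[0]/q[2]+c["cx"],c["fy"]*q[1]/q[2]+c["cy"]])
def tri(c1,u1,c2,u2):
    A=[];b=[]
    for c,u in((c1,u1),(c2,u2)):
        o,d=ray(c,u); d=d/np.linalg.norm(d); P=np.eye(3)-np.outer(d,d); A.append(P);b.append(P@o)
    return np.linalg.lstsq(np.vstack(A),np.hstack(b),rcond=None)[0]
def mask(c,kind,roi=None):
    h=cv2.cvtColor(c["img"],cv2.COLOR_RGB2HSV)
    lo,hi={"mint":((60,35,90),(95,200,255)),"navy":((108,120,30),(128,255,160))}[kind]
    m=cv2.inRange(h,lo,hi)
    if roi is not None:
        z=np.zeros_like(m); x0,y0,x1,y1=roi; z[y0:y1,x0:x1]=m[y0:y1,x0:x1]; m=z
    return m
def blob(m):
    n,l,s,_=cv2.connectedComponentsWithStats(m); k=1+np.argmax(s[1:,4]); return (l==k).astype(np.uint8)*255
E
python3 - <<'E'
from h import *
S,D=load("scene0"),load("side0")
out=[]
for c,roi,k in((S,(290,170,400,270),"t"),(D,(160,155,250,210),"t"),(S,(150,120,300,240),"l"),(D,(215,195,310,290),"l")):
    x0,y0,x1,y1=roi; f=min(390/(x1-x0),290/(y1-y0)); 
    im=cv2.resize(c["img"][y0:y1,x0:x1,::-1],None,fx=f,fy=f,interpolation=cv2.INTER_CUBIC)
    t=np.zeros((300,400,3),np.uint8); t[:im.shape[0],:im.shape[1]]=im; out.append(t); print(roi,f)
    m=mask(c,"mint" if k=="t" else "navy",roi); m=cv2.morphologyEx(m,cv2.MORPH_CLOSE,np.ones((3,3)))
    b=blob(m); cn=max(cv2.findContours(b,0,1)[0],key=cv2.contourArea); h=cv2.convexHull(cn)
    print(k,cv2.contourArea(cn),cv2.approxPolyDP(h,2 ,True)[:,0].tolist())
cv2.imwrite("pics/crops0.png",np.vstack([np.hstack(out[:2]),np.hstack(out[2:])]))
E
```

```text
(290, 170, 400, 270) 2.9
t 1423.0 [[365, 203], [370, 221], [336, 248], [314, 225], [346, 200]]
(160, 155, 250, 210) 4.333333333333333
t 553.0 [[225, 190], [191, 190], [185, 177], [193, 174], [224, 174]]
(150, 120, 300, 240) 2.4166666666666665
l 2619.0 [[163, 165], [208, 135], [235, 157], [260, 185], [193, 201], [165, 172]]
(215, 195, 310, 290) 3.0526315789473686
l 3202.0 [[262, 211], [289, 235], [297, 264], [296, 274], [240, 281], [231, 242], [228, 213]]
```

View pics/crops0.png

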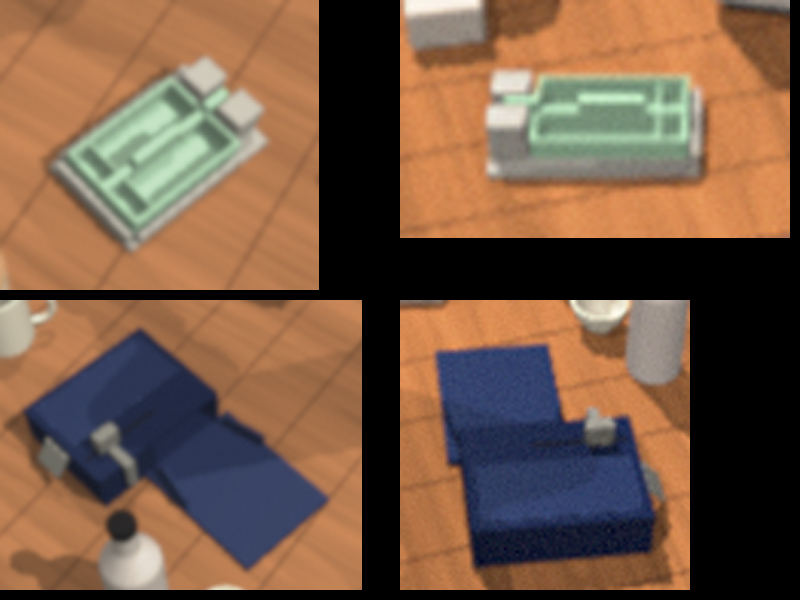

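The crops show the tray rim corners clearly in both views and the fin between the two blocks. The knob sits at scene ≈(193,179) and side ≈(281,237). The lunchbox's x axis points up-left in the scene view.

```bash
python3 - <<'E'
from h import *
np.set_printoptions(precision=4,suppress=True)
S,D=load("scene0"),load("side0")
a=lambda p,x0,y0,f,ox=0,oy=0:((p[0]-ox)/f+x0-.5+.5/f,(p[1]-oy)/f+y0-.5+.5/f)
st=[a(p,290,170,2.9) for p in((65,157),(135,230),(243,143),(178,78))]      # nose-far.. 
dt=[a(p,160,155,4.3333,400) for p in((688,77),(688,137),(531,137),(540,77))]
print("tray corners scene");[print(onz(S,p,.034)) for p in st]
print("side");[print(onz(D,p,.034)) for p in dt]
sd=[a(p,150,120,2.4167,0,300) for p in((140,330),(28,412),(108,487),(217,400))]
dd=[a(p,215,195,3.0526,400,300) for p in((475,535),(652,512),(628,420),(460,458))]
print("deck");[print(onz(S,p,.059),onz(D,q,.059),tri(S,p,D,q)) for p,q in zip(sd,dd)]
sl=[a(p,150,120,2.4167,0,300) for p in((327,498),(247,568))]; dl=[a(p,215,195,3.0526,400,300) for p in((437,352),(548,346))]
print("ledge far");[print(onz(S,p,.008),onz(D,q,.008),tri(S,p,D,q)) for p,q in zip(sl,dl)]
print("knob",tri(S,a((104,433),150,120,2.4167,0,300),D,a((600,420),215,195,3.0526,400,300)))
E
```

```text
tray corners scene
[0.5502 0.2103 0.034 ]
[0.5792 0.3041 0.034 ]
[0.4376 0.3452 0.034 ]
[0.4075 0.2575 0.034 ]
side
[0.5757 0.2988 0.034 ]
[0.5521 0.2134 0.034 ]
[0.4173 0.2541 0.034 ]
[0.444  0.3384 0.034 ]
deck
[ 0.47  -0.225  0.059] [ 0.4709 -0.2352  0.059 ] [ 0.4698 -0.2292  0.054 ]
[ 0.6529 -0.2564  0.059 ] [ 0.6561 -0.2597  0.059 ] [ 0.6545 -0.2579  0.0583]
[ 0.6809 -0.1054  0.059 ] [ 0.6816 -0.1263  0.059 ] [ 0.6816 -0.1133  0.0484]
[ 0.5043 -0.0751  0.059 ] [ 0.4864 -0.1271  0.059 ] [ 0.4906 -0.0929  0.0259]
ledge far
[0.5185 0.1008 0.008 ] [0.5224 0.0983 0.008 ] [0.5207 0.0999 0.0081]
[0.6537 0.0757 0.008 ] [0.6561 0.0691 0.008 ] [0.6551 0.0737 0.0054]
knob [ 0.6386 -0.1433  0.0884]
```

Call:
hand_motion([
  [[0.028,-0.0286,-0.0075],-0.06],
  [[0.026,-0.0302,-0.0075],-0.06],
  [[0.024,-0.032,-0.0075],-0.06],
  [[0.022,-0.034,-0.0075],-0.06],
  [[0.02,-0.035,-0.0075],-0.06],
  [[0.018,-0.036,-0.0075],-0.06],
  [[0.016,-0.037,-0.0075],-0.06],
  [[0.0135,-0.038,-0.0075],-0.06],
  [[0.011,-0.0385,-0.0075],-0.06],
  [[0.009,-0.039,-0.0075],-0.06],
  [[0.006,-0.0395,-0.0075],-0.06],
  [[0.004,-0.04,-0.0075],-0.06],
  [[0.002,-0.04,-0.0075],-0.06],
  [[0,-0.04,-0.0075],-0.06],
  [[-0.003,-0.04,-0.0075],-0.06],
  [[0,0,0],0],
  [[0,0,0],0],
])

```text
time: 1.57
position: [0.0345, -0.1475, 0.2897]
tool_rot: [0.877, 0.481, -0.001, 0.001]
ft_force: [0.8, -0.3, 0.4]
grip_width: 0.0871
grip_force: 0.0
```

```bash
python3 - <<'E'
from rig import robot
from h import *
c=robot.camera("wrist"); np.savez("w1.npz",**{k:np.array(v) for k,v in c.items()}); cv2.imwrite("pics/w1.png",c["img"][:,:,::-1]); print(c["xyz"],robot.get_obs()["q"])
E
```

```text
[ 0.07296108 -0.08668054  0.48710095] [-2.15958232e+00 -4.76321932e-01  2.18598035e+00  8.00492469e-04
  1.43152142e+00 -1.59894697e+00]
```

View pics/w1.png

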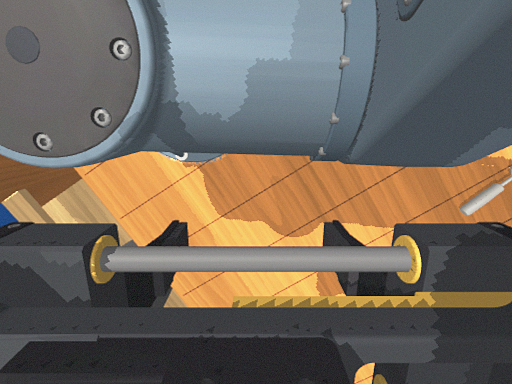

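The wrist view shows only the arm's own link and the gripper: I turned the rows the wrong way and the tool ended folded in near the base. Nothing was touched, so I move straight out again.

Call:
hand_motion([
  [[0.01,0.02,0],0],
  [[0.012,0.024,0],0],
  [[0.018,0.026,0],0],
  [[0.022,0.03,0],0],
  [[0.024,0.032,0],0],
  [[0.024,0.032,0],0],
  [[0.024,0.032,0],0],
  [[0.024,0.032,0],0],
  [[0.024,0.032,0],0],
  [[0.024,0.032,0],0],
  [[0.024,0.032,0],0],
  [[0.024,0.032,0],0],
  [[0,0,0],0],
  [[0,0,0],0],
])

```text
time: 2.78
position: [0.4203, -0.1206, 0.2884]
tool_rot: [0.871, 0.491, -0.001, -0.002]
ft_force: [-1.4, -0.3, -0.6]
grip_width: 0.0873
grip_force: 0.0
```

```bash
python3 - <<'E'
from rig import robot
from h import *
c=robot.camera("wrist"); np.savez("w1.npz",**{k:np.array(v) for k,v in c.items()}); cv2.imwrite("pics/w2.png",c["img"][:,:,::-1]); print(c["xyz"],robot.get_obs()["q"])
for p in ((.5575,-.0955,.0),(.655,.0737,.008),(.52,.1,.008),(.638,-.143,.087),(.494,.279,.046)): print(proj(c,p))
E
```

```text
[ 0.45793411 -0.05993488  0.48594705] [-5.39627806e-01  1.43724992e-01  1.73527401e+00  2.47530513e-05
  1.26754485e+00  7.71028681e-03]
[317.01492656 108.52950805]
[323.02442833 -28.95305991]
[237.05331054   7.68394049]
[397.56562083 104.81192632]
[ 142.59297696 -130.02356291]
```

View pics/w2.png

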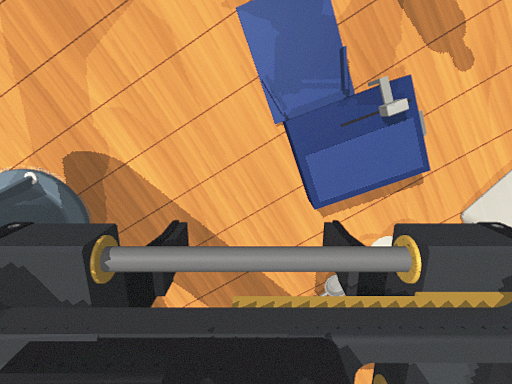

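The lunchbox is now in view. The deck corners are near (285,121), (412,75), (430,168) and (316,207), the knob near (396,107), and the ledge's far-left corner near (237,10). I take two more wrist views on the way to the tray, to triangulate.

```bash
cat > snap.py <<'E'
import sys
from rig import robot
from h import *
def snap(n,cam="wrist"):
    c=robot.camera(cam); np.savez(n+".npz",**{k:np.array(v) for k,v in c.items()}); cv2.imwrite(f"pics/{n}.png",c["img"][:,:,::-1]); return c
if __name__=="__main__": c=snap(*sys.argv[1:]); print(c["xyz"])
E
```

Call:
hand_motion([
  [[0.028,-0.0244,0],0],
  [[0.028,-0.0244,0],0],
  [[0.028,-0.0244,0],0],
  [[0,0,0],0],
  [[0,0,0],0],
])

```text
time: 3.25
position: [0.3976, -0.0127, 0.2901]
tool_rot: [0.873, 0.488, -0.001, -0.0]
ft_force: [-0.2, -0.6, -0.4]
grip_width: 0.087
grip_force: 0.0
```

```bash
python3 snap.py w3
```

```text
[0.43513957 0.04818739 0.48764821]
```

Call:
hand_motion([
  [[0.028,-0.0244,0],0],
  [[0.028,-0.0244,0],0],
  [[0.028,-0.0244,0],0],
  [[0,0,0],0],
  [[0,0,0],0],
])

```text
time: 3.72
position: [0.3814, 0.0949, 0.2903]
tool_rot: [0.873, 0.487, -0.0, 0.0]
ft_force: [0.2, -0.2, 0.4]
grip_width: 0.087
grip_force: 0.0
```

```bash
python3 snap.py w4; python3 -c "
from h import *
cv2.imwrite('pics/w34.png',cv2.resize(np.hstack([cv2.imread('pics/w3.png')[:240,130:512],cv2.imread('pics/w4.png')[:240,130:512]]),None,fx=1,fy=1))"
```

```text
[0.41883071 0.15589395 0.48789056]
```

View pics/w34.png

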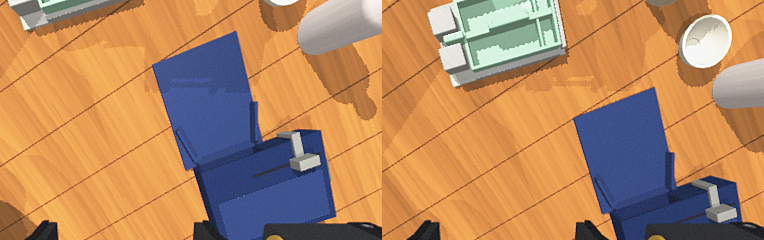

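The ledge corners are at w3 (282,65) and (367,31), and at w4 (321,117) and (403,88). The tray is cut off at the top of w4, so I move forward a little more for it and then measure.

Call:
hand_motion([
  [[0.03,0,0],0],
  [[0.04,0,0],0],
  [[0.03,0,0],0],
  [[0,0,0],0],
  [[0,0,0],0],
])

```text
time: 4.18
position: [0.4359, 0.178, 0.2899]
tool_rot: [0.874, 0.485, -0.001, 0.0]
ft_force: [-0.5, -0.5, -0.6]
grip_width: 0.087
grip_force: 0.0
```

```bash
python3 snap.py w5; python3 - <<'E'
from h import *
np.set_printoptions(precision=4,suppress=True)
W={k:load(k) for k in("w1","w3","w4","w5")}
def sub(c,p,w=4):
    g=cv2.GaussianBlur(cv2.cvtColor(c["img"],cv2.COLOR_RGB2GRAY),(3,3),0)
    return cv2.cornerSubPix(g,np.array([[p]],np.float32),(w,w),(-1,-1),(3,30,.01))[0,0]
L={n:{k:sub(W[k],p) for k,p in d.items()} for n,d in {
 "ledge-":{"w3":(282,65),"w4":(321,117)},"ledge+":{"w3":(367,31),"w4":(403,88)},
 "deck0+":{"w1":(412,75),"w3":(452,131),"w4":(486,177)},"deck0-":{"w1":(285,121),"w3":(325,165)},"deck150+":{"w1":(430,168),"w3":(465,216)}}.items()}
for n,d in L.items():
    ks=sorted(d); print(n,d,"tri",tri(W[ks[0]],d[ks[0]],W[ks[-1]],d[ks[-1]]),[onz(W[k],d[k],.008 if "ledge" in n else .059) for k in ks])
m=blob(mask(W["w5"],"mint")); print(cv2.boundingRect(m))
x,y,w,h=180,0,200,220
a=cv2.resize(W["w5"]["img"][0:200,160:360,::-1],None,fx=3,fy=3,interpolation=cv2.INTER_CUBIC)
cv2.imwrite("pics/w5c.png",a)
E
```

```text
[0.47376043 0.23889914 0.48740694]
ledge- {'w3': array([280.6322,  65.5439], dtype=float32), 'w4': array([319.7196, 118.1379], dtype=float32)} tri [0.5163 0.1016 0.0025] [array([0.5155, 0.101 , 0.008 ]), array([0.5152, 0.1022, 0.008 ])]
ledge+ {'w3': array([365.4755,  30.0702], dtype=float32), 'w4': array([401.7998,  86.13  ], dtype=float32)} tri [0.6557 0.0756 0.0061] [array([0.6549, 0.0755, 0.008 ]), array([0.6548, 0.0759, 0.008 ])]
deck0+ {'w1': array([410.4623,  74.2739], dtype=float32), 'w3': array([450.2885, 129.8788], dtype=float32), 'w4': array([486., 177.], dtype=float32)} tri [ 0.6937 -0.1208  0.0468] [array([ 0.6836, -0.1195,  0.059 ]), array([ 0.6835, -0.1195,  0.059 ]), array([ 0.6897, -0.1134,  0.059 ])]
deck0- {'w1': array([282.6478, 124.0905], dtype=float32), 'w3': array([325., 165.], dtype=float32)} tri [ 0.4996 -0.0868 -0.0105] [array([ 0.4901, -0.0841,  0.059 ]), array([ 0.4942, -0.067 ,  0.059 ])]
deck150+ {'w1': array([430.2478, 170.1168], dtype=float32), 'w3': array([465.5081, 216.1387], dtype=float32)} tri [ 0.6562 -0.2684  0.056 ] [array([ 0.6553, -0.2669,  0.059 ]), array([ 0.6543, -0.2662,  0.059 ])]
(193, 49, 112, 85)
```

View pics/w5c.png

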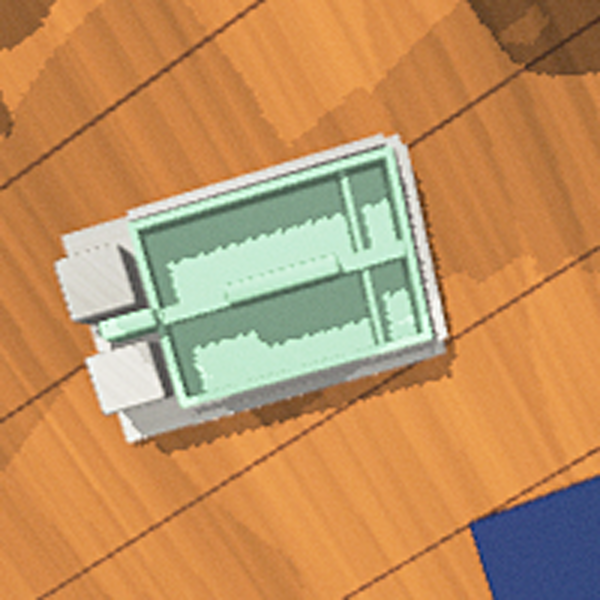

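Crop w5c shows the tray's rim corners at about (133,224), (388,148), (432,338) and (184,406), the raised rib from (228,290) to (338,262), and the fin from (100,330) between the two blocks.

```bash
python3 - <<'E'
from h import *
np.set_printoptions(precision=4,suppress=True)
c=load("w5"); S,D=load("scene0"),load("side0")
f=lambda p:np.array([(p[0]+.5)/3-.5+160,(p[1]+.5)/3-.5])
# minAreaRect of rim mask on plane z=.034: unproject hull of mint contour, body part
pts=[onz(c,f(p),.034) for p in((133,224),(388,148),(432,338),(184,406))]
for p in pts: print(p)
P=np.array(pts)[:,:2]; 
print("centre",P.mean(0),"len",np.linalg.norm((P[1]+P[2]-P[0]-P[3])/2),np.linalg.norm((P[0]+P[1]-P[2]-P[3])/2))
d=(P[1]+P[2]-P[0]-P[3]);e=(P[0]+P[1]-P[2]-P[3]); print("yaw",np.degrees(np.arctan2(d[1],d[0])),np.degrees(np.arctan2(-e[0],e[1])))
for z in (.04,.046): 
    r=[onz(c,f(p),z) for p in((228,289),(338,262))]; print("rib",z,(r[0]+r[1])/2,r[1]-r[0])
# heights: pair rim corners across w5 and scene/side
a=lambda p,x0,y0,k,ox=0:((p[0]-ox)/k+x0-.5+.5/k,p[1]/k+y0-.5+.5/k)
st=[a(p,290,170,2.9) for p in((243,143),(135,230),(65,157),(178,78))]; dt=[a(p,160,155,4.3333,400) for p in((540,77),(688,77),(688,137),(531,137))]
for p,s,d in zip(((133,224),(388,148),(432,338),(184,406)),st,dt): print(tri(c,f(p),S,s)[2],tri(c,f(p),D,d)[2])
E
```

```text
[0.4435 0.3397 0.034 ]
[0.5728 0.3009 0.034 ]
[0.5467 0.2091 0.034 ]
[0.4147 0.2496 0.034 ]
centre [0.4944 0.2749] len 0.1365128624067207 0.09496867337710693
yaw -16.888614743888727 -16.762418183233034
rib 0.04 [0.4955 0.2772 0.04  ] [ 0.0551 -0.0189  0.    ]
rib 0.046 [0.4952 0.2767 0.046 ] [ 0.0544 -0.0187  0.    ]
0.03788075376292821 0.033006083920674494
0.02446485763623396 0.03197442186373556
0.028802766018442394 0.037486606033335396
0.041801556887457514 0.038101937399592306
```

Call:
hand_motion([
  [[0.038,-0.0006,0],0],
  [[0.038,-0.0006,0],0],
  [[0.038,-0.0006,0],0],
  [[0,0,0.0105],-0.1146],
  [[0,0,0.0105],-0.1146],
  [[0,0,0.0105],-0.1146],
  [[0,0,0.0105],-0.1146],
  [[0,0,0.0105],-0.1146],
  [[0,0,0.0105],-0.1146],
  [[0,0,0.0105],-0.1146],
  [[0,0,0.0105],-0.1146],
  [[0,0,0.0105],-0.1146],
  [[0,0,0.0105],-0.1146],
  [[0,0,0.0105],-0.1146],
  [[0,0,0.0105],-0.1146],
  [[0,0,0.0105],-0.1146],
  [[0,0,0.0105],-0.1146],
  [[0,0,0.0105],-0.1146],
  [[0,0,0.0105],-0.1146],
], aperture=0.04)

```text
time: 5.82
position: [0.4935, 0.2742, 0.1222]
tool_rot: [0.145, 0.989, -0.0, -0.0]
ft_force: [-0.5, -0.3, -0.3]
grip_width: 0.0399
grip_force: 0.0
```

Call:
hand_motion([
  [[0,0,0],0],
  [[0,0,0],0],
])

```text
time: 5.98
position: [0.4931, 0.2748, 0.1222]
tool_rot: [0.149, 0.989, -0.001, -0.001]
ft_force: [-0.2, 0.3, 0.7]
grip_width: 0.0401
grip_force: 0.0
```

```bash
cat > rel.py <<'E'
import sys
from rig import robot
from h import *
# rel.py x y z yawdeg : world target -> tool-axis shift and turn left from the measured pose
t=list(map(float,sys.argv[1:5])); o=robot.get_obs(); r=R.from_quat(o["tool_rot"]); X=r.apply([1,0,0])
y=np.degrees(np.arctan2(X[1],X[0])); print("shift",np.round(r.inv().apply(np.array(t[:3])-o["position"]),4),"turn",round(-np.radians((t[3]-y+180)%360-180),4),"yaw",round(y,2),"q",np.round(o["q"],2),"tilt",np.round(r.apply([0,0,1]),3))
E
python3 rel.py 0.495 0.276 0.018 163.15
```

```text
shift [-0.0017  0.0018  0.1042] turn -0.0048 yaw 162.88 q [ 0.31  0.53  1.65 -0.    0.96 -0.96] tilt [-0.002 -0.001 -1.   ]
```

Call:
hand_motion([
  [[-0.0017,0.0018,0.025],-0.005],
  [[0,0,0.03],0],
  [[0,0,0.025],0],
  [[0,0,0.015],0],
  [[0,0,0.009],0],
  [[0,0,0],0],
  [[0,0,0],0],
], aperture=0.04)

```text
time: 6.57
position: [0.4961, 0.2778, 0.019]
tool_rot: [0.145, 0.989, 0.0, 0.0]
ft_force: [-0.1, 0.8, 0.4]
grip_width: 0.0402
grip_force: 0.0
```

Call:
hand_motion([
  [[0,0,0],0],
  [[0,0,0],0],
  [[0,0,0],0],
  [[0,0,0],0],
  [[0,0,0],0],
  [[0,0,0],0],
], aperture=0, squeeze=25)

```text
time: 7.07
position: [0.4955, 0.2782, 0.0187]
tool_rot: [0.144, 0.99, 0.0, 0.0]
ft_force: [0.4, 0.5, 0.2]
grip_width: 0.0081
grip_force: 0.0
```

```bash
python3 rel.py 0.495 0.276 0.018 163.15
```

```text
shift [-0.0001 -0.0022  0.0007] turn 0.0057 yaw 163.48 q [ 0.31  0.7   1.71  0.    0.74 -0.97] tilt [ 0.001  0.    -1.   ]
```

Call:
hand_motion([
  [[0,0,0],0],
  [[0,0,0],0],
  [[0,0,0],0],
  [[0,0,0],0],
])

```text
time: 7.4
position: [0.4953, 0.278, 0.0183]
tool_rot: [0.144, 0.99, -0.0, -0.0]
ft_force: [-0.5, -0.3, 0.1]
grip_width: 0.0003
grip_force: 0.0
```

```bash
python3 snap.py side1 side; python3 snap.py w6; python3 -c "
from h import *
D=load('side1');W=load('w6')
a=cv2.resize(D['img'][150:215,150:250,::-1],(600,390),interpolation=cv2.INTER_CUBIC)
cv2.imwrite('pics/g1.png',a)"
```

```text
[ 0.19834475 -1.14980709  1.18060912]
[0.42684702 0.29850431 0.21591986]
```

View pics/g1.png

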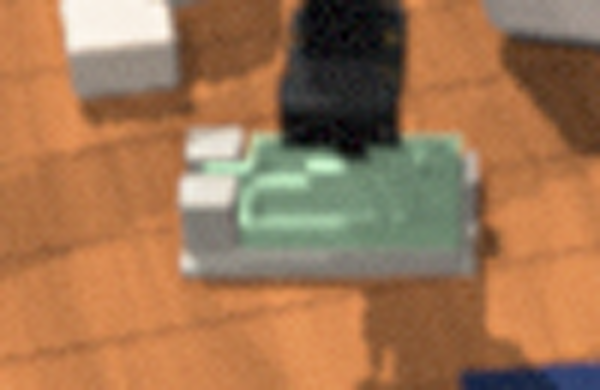

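The crop shows the fingers shut, with the tray unmoved and the rib visible at about (325,160) in front of or beside the fingers. The grip missed, so I check the geometry by projection.

```bash
python3 - <<'E'
from h import *
np.set_printoptions(precision=1,suppress=True)
D=load("side1");S=load("scene0");W=load("w6")
q=lambda p:(proj(D,p)-[150,150])*6
y=np.radians(-16.85);X=np.array([np.cos(y),np.sin(y),0]);Y=np.array([-X[1],X[0],0]);c=np.array([.495,.276,.006])
for n,p in dict(tcp=(.4953,.278,.018),tcp60=(.4953,.278,.07),rib0=c-.03*X+[0,0,.04],rib1=c+.03*X+[0,0,.04],noseL=c+.07*X+.048*Y+[0,0,.028],noseR=c+.07*X-.048*Y+[0,0,.028],frL=c-.07*X+.048*Y+[0,0,.028],frR=c-.07*X-.048*Y+[0,0,.028]).items(): print(n,q(p),proj(W,p))
im=W["img"][:,:,::-1]; cv2.imwrite("pics/w6b.png",im)
E
python3 snap.py s1 scene; python3 -c "
from h import *
a=cv2.resize(cv2.imread('pics/s1.png')[150:270,280:410],None,fx=3.5,fy=3.5,interpolation=cv2.INTER_CUBIC);b=cv2.imread('pics/w6.png')[0:384,90:430]
o=np.zeros((420,800,3),np.uint8);o[:420,:455]=a[:420];o[:384,456:796]=b;cv2.imwrite('pics/g2.png',o)"
```

```text
tcp [348.5 192.9] [254.9 216.9]
tcp60 [344.9 130.7] [254.8 247. ]
rib0 [301.2 161.5] [252.  188.2]
rib1 [392.6 161.6] [251.8 271.1]
noseL [455.5 131.8] [313.  308.7]
noseR [452.  221.9] [190.6 308.1]
frL [247.4 131.5] [326.3 124.3]
frR [235.4 221.8] [178.3 123.5]
[1.09217689 0.40427318 1.07581726]
```

View pics/g2.png

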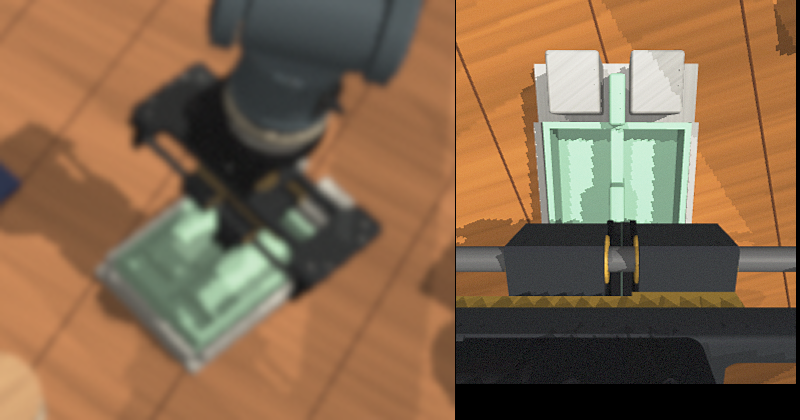

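The wrist view shows the shut fingers directly over the rib (col ≈256). In the side view their tips end at about (209,176), higher than the reported TCP should project. I triangulate the tips.

```bash
python3 - <<'E'
from h import *
from rig import robot
np.set_printoptions(precision=4,suppress=True)
D=load("side1");S=load("s1");W=load("w6")
for z in(.018,.03,.04,.05,.06): print(z,proj(S,(.4953,.278,z)),proj(D,(.4953,.278,z)),proj(W,(.4953,.278,z)))
for n,c,(x0,y0,x1,y1) in(("S",S,(325,190,365,235)),("D",D,(195,150,225,190))):
    g=c["img"].max(2); m=(g<60).astype(np.uint8)*255
    for r in range(y0,y1,3): 
        k=np.flatnonzero(m[r,x0:x1]); print(n,r,(k.min()+x0,k.max()+x0) if len(k) else None,end=" ")
    print()
o=robot.get_obs(); print(o["q"],o["position"],o["grip_width"])
E
```

```text
0.018 [341.7602 224.4583] [208.0911 182.1478] [254.8712 216.8714]
0.03 [342.4743 222.4642] [207.9542 179.7879] [254.8587 222.4686]
0.04 [343.0788 220.7761] [207.8392 177.8061] [254.8471 227.6584]
0.05 [343.6922 219.0635] [207.7233 175.8103] [254.8342 233.4084]
0.06 [344.3145 217.3258] [207.6067 173.8003] [254.8199 239.8143]
S 190 (np.int64(332), np.int64(349)) S 193 (np.int64(335), np.int64(364)) S 196 (np.int64(337), np.int64(363)) S 199 (np.int64(340), np.int64(364)) S 202 (np.int64(333), np.int64(361)) S 205 (np.int64(334), np.int64(363)) S 208 (np.int64(337), np.int64(363)) S 211 (np.int64(343), np.int64(359)) S 214 (np.int64(343), np.int64(359)) S 217 (np.int64(342), np.int64(362)) S 220 (np.int64(344), np.int64(364)) S 223 (np.int64(364), np.int64(364)) S 226 (np.int64(362), np.int64(364)) S 229 (np.int64(363), np.int64(364)) S 232 (np.int64(364), np.int64(364)) 
D 150 (np.int64(201), np.int64(214)) D 153 (np.int64(200), np.int64(216)) D 156 (np.int64(200), np.int64(213)) D 159 (np.int64(199), np.int64(216)) D 162 (np.int64(201), np.int64(215)) D 165 (np.int64(201), np.int64(215)) D 168 (np.int64(197), np.int64(215)) D 171 (np.int64(197), np.int64(215)) D 174 (np.int64(205), np.int64(210)) D 177 None D 180 None D 183 None D 186 None D 189 None 
[ 0.3148  0.6977  1.7051  0.      0.7389 -0.9675] [0.4954 0.278  0.0183] 0.0006926663237469583
```

The tips project to z ≈ 0.045 in both views, just over the rib, although the reported TCP is at 0.018. The fingers therefore shut above it. I open them and feel my way down in small steps, watching the force.

Call:
hand_motion([
  [[0,0,0],0],
  [[0,0,0],0],
  [[0,0,0],0],
  [[0,0,0],0],
  [[0,0,0],0],
  [[0,0,0],0],
], aperture=0.04)

```text
time: 8.05
position: [0.4954, 0.2781, 0.0184]
tool_rot: [0.144, 0.99, 0.0, 0.0]
ft_force: [-0.1, -0.1, -0.3]
grip_width: 0.0324
grip_force: 0.0
```

Call:
hand_motion([
  [[0,0,0.003],0],
  [[0,0,0.003],0],
  [[0,0,0],0],
])

```text
time: 8.3
position: [0.4949, 0.2779, 0.0117]
tool_rot: [0.144, 0.99, -0.0, -0.001]
ft_force: [-0.4, 1.0, -0.4]
grip_width: 0.0395
grip_force: 0.0
```

```bash
python3 snap.py w7; python3 snap.py side2 side; python3 snap.py s2 scene; python3 - <<'E'
from h import *
a=cv2.resize(load('side2')['img'][150:200,170:240,::-1],(400,286),interpolation=cv2.INTER_CUBIC)
b=cv2.resize(load('s2')['img'][180:250,310:390,::-1],(400,350),interpolation=cv2.INTER_CUBIC)[:286]
w=load('w7')['img'][60:374,100:420,::-1]
o=np.zeros((600,800,3),np.uint8);o[:286,:400]=a;o[:286,400:]=b;o[286:600,:320]=w;cv2.imwrite('pics/g3.png',o)
E
```

```text
[0.4265946  0.29839724 0.20936686]
[ 0.19834475 -1.14980709  1.18060912]
[1.09217689 0.40427318 1.07581726]
```

View pics/g3.png

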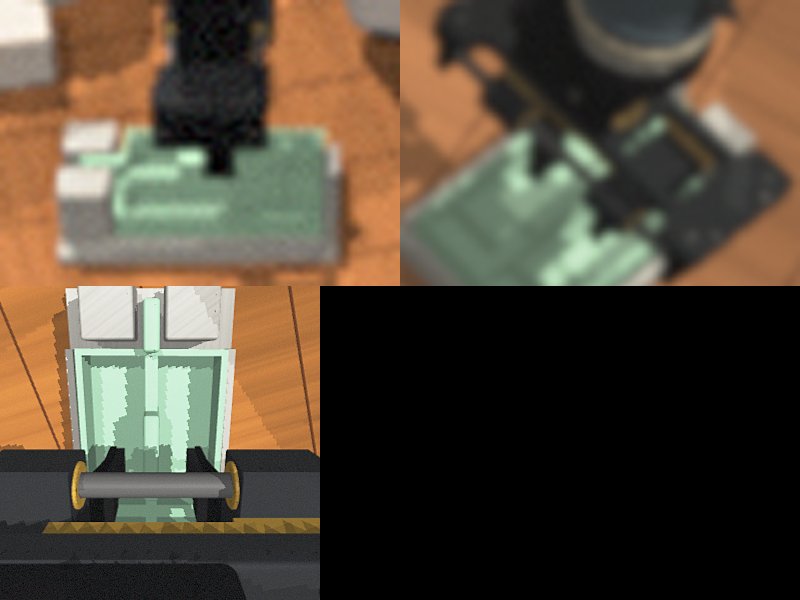

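The fingers straddle the rib with no contact at a reported 0.012. The front tip at side ≈(209,180) again gives a tip height of about 0.042. I keep feeling down in small steps.

Call:
hand_motion([
  [[0,0,0.002],0],
  [[0,0,0],0],
], only="pos|ft")

```text
position: [0.4952, 0.278, 0.0102]
ft_force: [-0.0, -0.2, -0.3]
```

Call:
hand_motion([
  [[0,0,0.002],0],
  [[0,0,0],0],
], only="pos|ft")

```text
position: [0.4952, 0.278, 0.0081]
ft_force: [0.2, -0.4, 0.1]
```

Call:
hand_motion([
  [[0,0,0.002],0],
  [[0,0,0],0],
], only="pos|ft")

```text
position: [0.4952, 0.278, 0.0061]
ft_force: [0.1, -0.2, -0.7]
```

No contact even below the tray floor's height, which confirms the real tips sit about 30 mm above the reported TCP. I go on down.

Call:
hand_motion([
  [[0,0,0.003],0],
  [[0,0,0.002],0],
  [[0,0,0],0],
], only="pos|ft")

```text
position: [0.495, 0.2779, 0.0009]
ft_force: [-0.4, 0.1, -0.0]
```

Call:
hand_motion([
  [[0,0,0.003],0],
  [[0,0,0.002],0],
  [[0,0,0],0],
], only="pos|ft")

```text
position: [0.4951, 0.278, -0.0041]
ft_force: [0.5, 0.3, -0.1]
```

Call:
hand_motion([
  [[0,0,0.003],0],
  [[0,0,0],0],
], only="pos|ft")

```text
position: [0.4952, 0.278, -0.0071]
ft_force: [-0.3, 0.2, -0.0]
```

Call:
hand_motion([
  [[0,0,0.002],0],
  [[0,0,0],0],
], only="pos|ft")

```text
position: [0.4953, 0.278, -0.0089]
ft_force: [-0.3, -0.3, 0.5]
```

```bash
python3 snap.py side3 side; python3 snap.py s3 scene;python3 - <<'E'
from h import *
np.set_printoptions(precision=1,suppress=True)
y=np.radians(-16.6);X=np.array([np.cos(y),np.sin(y),0]);Y=np.array([-X[1],X[0],0])
D=load("side3");S=load("s3")
for c,n in((D,"D"),(S,"S")):
  for s in(-.0275,.0275):
    for z in(0,.02,.04): print(n,s,z,proj(c,np.array([.495,.278,z])+s*Y))
m=D["img"].max(2)<60
for r in range(168,194): k=np.flatnonzero(m[r,195:225]); print(r,(k.min()+195,k.max()+195) if len(k) else None,end=" ")
E
```

```text
[ 0.19834475 -1.14980709  1.18060912]
[1.09217689 0.40427318 1.07581726]
D -0.0275 0 [207.9 190. ]
D -0.0275 0.02 [207.7 186.1]
D -0.0275 0.04 [207.4 182.2]
D 0.0275 0 [208.6 181.4]
D 0.0275 0.02 [208.3 177.5]
D 0.0275 0.04 [208.1 173.6]
S -0.0275 0 [334.1 220.8]
S -0.0275 0.02 [335.2 217.4]
S -0.0275 0.04 [336.3 214. ]
S 0.0275 0 [347.5 234. ]
S 0.0275 0.02 [348.8 230.8]
S 0.0275 0.04 [350.1 227.5]
168 (np.int64(200), np.int64(216)) 169 (np.int64(201), np.int64(216)) 170 (np.int64(201), np.int64(216)) 171 (np.int64(202), np.int64(216)) 172 (np.int64(198), np.int64(216)) 173 (np.int64(198), np.int64(216)) 174 (np.int64(197), np.int64(216)) 175 (np.int64(197), np.int64(215)) 176 (np.int64(197), np.int64(216)) 177 (np.int64(198), np.int64(216)) 178 (np.int64(198), np.int64(216)) 179 (np.int64(199), np.int64(216)) 180 (np.int64(205), np.int64(211)) 181 (np.int64(206), np.int64(210)) 182 (np.int64(206), np.int64(210)) 183 (np.int64(207), np.int64(210)) 184 (np.int64(208), np.int64(210)) 185 None 186 None 187 None 188 None 189 None 190 None 191 None 192 None 193 None
```

Call:
hand_motion([
  [[0,0,0.003],0],
  [[0,0,0],0],
], only="pos|ft")

```text
position: [0.4952, 0.278, -0.0119]
ft_force: [0.2, -0.1, 0.1]
```

Call:
hand_motion([
  [[0,0,0.003],0],
  [[0,0,0],0],
], only="pos|ft")

```text
position: [0.4951, 0.278, -0.0151]
ft_force: [-0.1, 0.9, -0.9]
```

Call:
hand_motion([
  [[0,0,0],0],
  [[0,0,0],0],
  [[0,0,0],0],
  [[0,0,0],0],
  [[0,0,0],0],
  [[0,0,0],0],
  [[0,0,0],0],
  [[0,0,0],0],
], aperture=0, squeeze=30)

```text
time: 10.88
position: [0.495, 0.2775, -0.0145]
tool_rot: [0.144, 0.99, -0.0, -0.0]
ft_force: [0.4, -2.9, 2.2]
grip_width: 0.0098
grip_force: 30.0
```

Gripped: width 9.8 mm at 30 N. I lift, turn and carry it over the ledge.

Call:
hand_motion([
  [[0,0,-0.015],0],
  [[0,0,-0.025],0],
  [[0,0,-0.025],0],
  [[0,0,-0.015],0],
  [[0,0,0],0.06],
  [[0,0,0],0.12],
  [[0,0,0],0.12],
  [[0,0,0],0.12],
  [[0,0,0],0.12],
  [[0,0,0],0.12],
  [[0,0,0],0.12],
  [[0,0,0],0.12],
  [[0,0,0],0.12],
  [[0,0,0],0.12],
  [[0,0,0],0.12],
  [[0,0,0],0.12],
  [[0,0,0],0.09],
  [[0,0,0],0],
  [[0,0,0],0],
], squeeze=40)

```text
time: 12.47
position: [0.495, 0.2782, 0.0649]
tool_rot: [0.769, 0.639, -0.0, -0.0]
ft_force: [0.1, 0.4, -3.0]
grip_width: 0.0096
grip_force: 40.0
```

Call:
hand_motion([
  [[-0.015,0.0076,0],0],
  [[-0.03,0.0152,0],0],
  [[-0.034,0.017,0],0],
  [[-0.034,0.017,0],0],
  [[-0.034,0.017,0],0],
  [[-0.034,0.017,0],0],
  [[-0.034,0.017,0],0],
  [[-0.02,0.01,0],0],
  [[-0.0119,0.0069,0],0],
  [[0,0,0],0],
  [[0,0,0],0],
  [[0,0,0],0],
])

```text
time: 13.47
position: [0.5706, 0.0139, 0.0651]
tool_rot: [0.77, 0.638, -0.0, -0.001]
ft_force: [-0.8, 0.3, -3.5]
grip_width: 0.0098
grip_force: 40.0
```

```bash
python3 rel.py 0.5708 0.0115 -0.0115 79.1; python3 snap.py s4 scene; python3 snap.py d4 side; python3 snap.py w8
```

```text
shift [-0.0024  0.0008  0.0766] turn 0.0041 yaw 79.34 q [-0.17  0.63  1.67  0.    0.84  0.01] tilt [-0.002  0.001 -1.   ]
[1.09217689 0.40427318 1.07581726]
[ 0.19834475 -1.14980709  1.18060912]
[0.58420038 0.08437058 0.26283299]
```

```bash
cat > lb.py <<'E'
from h import *
O=np.array([.5506,-.0936]);yw=np.radians(-100.9);XL=np.array([np.cos(yw),np.sin(yw)]);YL=np.array([-XL[1],XL[0]])
def tolb(p): d=np.asarray(p)[...,:2]-O; return np.stack([d@XL,d@YL],-1)*1e3
def world(x,y): return O+x/1e3*XL+y/1e3*YL
def plane(c,pts,z):
    d=np.stack([(pts[:,0]-c["cx"])/c["fx"],(pts[:,1]-c["cy"])/c["fy"],np.ones(len(pts))],1)
    d=R.from_quat(c["attitude"]).apply(d); return c["xyz"]+d*((z-c["xyz"][2])/d[:,2])[:,None]
def cmask(c,k,z,rows=(0,225)):
    m=mask(c,k); m[:rows[0]]=0; m[rows[1]:]=0; v,u=np.nonzero(blob(m)); return tolb(plane(c,np.stack([u,v],1).astype(float),z))
def spans(q,xs,half=1.5):
    for x in xs:
        s=q[abs(q[:,0]-x)<half]
        if len(s): print("  x",x,"y",np.round([s[:,1].min(),s[:,1].max()],1),"mid",round((s[:,1].min()+s[:,1].max())/2,1))
E
python3 - <<'E'
from lb import *
c=load("w8")
q=cmask(c,"navy",.008); print("navy x",q.min(0),q.max(0)); spans(q,range(-180,-100,15))
q=cmask(c,"mint",.1236); print("mint at fin top",q.min(0),q.max(0)); spans(q,range(-206,-170,4))
q=cmask(c,"mint",.1136); print("mint at rim"); spans(q,range(-182,-130,6))
E
```

```text
navy x [-185.55806857  -68.99219654] [-181.12601394  -11.05634542]
  x -180 y [-68.2 -11.1] mid -39.6
mint at fin top [-208.47990473  -45.57456197] [-126.78238227   44.32115056]
  x -206 y [-5.7  3.7] mid -1.0
  x -202 y [-5.3  3.3] mid -1.0
  x -198 y [-5.3  3.4] mid -1.0
  x -194 y [-5.3  3.4] mid -1.0
  x -190 y [-5.3  3.9] mid -0.7
  x -186 y [-5.3  3.5] mid -0.9
  x -182 y [-38.1  43.8] mid 2.8
  x -178 y [-42.3  43.9] mid 0.8
  x -174 y [-45.2  44. ] mid -0.6
mint at rim
  x -182 y [-40.8  46.9] mid 3.1
  x -176 y [-45.5  46.9] mid 0.7
  x -170 y [-48.6  47.3] mid -0.7
  x -164 y [-48.6  47.2] mid -0.7
  x -158 y [-48.5  47.3] mid -0.6
  x -152 y [-48.8  47.3] mid -0.7
  x -146 y [-48.7  47.3] mid -0.7
  x -140 y [-48.7  47.3] mid -0.7
  x -134 y [-48.6  47.2] mid -0.7
```

The tray is square to the bay (y −0.7 mm, x −110). I lower it onto the ledge, slowly at the end.

Call:
hand_motion([
  [[-0.0025,0.0008,0.015],0.002],
  [[0,0,0.02],0],
  [[0,0,0.02],0],
  [[0,0,0.01],0],
  [[0,0,0.005],0],
  [[0,0,0.003],0],
  [[0,0,0],0],
  [[0,0,0],0],
])

```text
time: 14.28
position: [0.5728, 0.0098, -0.007]
tool_rot: [0.771, 0.637, 0.0, 0.001]
ft_force: [1.1, -0.6, -2.5]
grip_width: 0.0096
grip_force: 40.0
```

Call:
hand_motion([
  [[0,0,0.0015],0],
  [[0,0,0],0],
], only="pos|ft")

```text
position: [0.5728, 0.0095, -0.0084]
ft_force: [-0.2, 0.1, -3.3]
```

Call:
hand_motion([
  [[0,0,0.001],0],
  [[0,0,0],0],
], only="pos|ft")

```text
position: [0.5723, 0.0096, -0.0098]
ft_force: [-0.4, -0.7, -2.5]
```

Call:
hand_motion([
  [[0,0,0.0015],0],
  [[0,0,0],0],
], only="pos|ft")

```text
position: [0.5721, 0.0096, -0.0117]
ft_force: [0.5, -0.5, -2.5]
```

Call:
hand_motion([
  [[0,0,0.001],0],
  [[0,0,0],0],
], only="pos|ft")

```text
position: [0.5723, 0.0096, -0.0125]
ft_force: [-0.7, -0.2, -1.6]
```

Call:
hand_motion([
  [[0,0,0.001],0],
  [[0,0,0],0],
], only="pos|ft")

```text
position: [0.5722, 0.0096, -0.0126]
ft_force: [-2.7, -0.1, 5.2]
```

Landed. I release, rise, and look at the tray by mask.

Call:
hand_motion([
  [[0,0,0],0],
  [[0,0,0],0],
  [[0,0,0],0],
  [[0,0,0],0],
  [[0,0,0],0],
  [[0,0,-0.01],0],
  [[0,0,-0.03],0],
  [[0,0,-0.04],0],
  [[0,0,-0.02],0],
  [[0.02,0,0],0],
  [[0.03,0,0],0],
  [[0.03,0,0],0],
  [[0,0,0],0],
  [[0,0,0],0],
], aperture=0.035)

```text
time: 16.28
position: [0.5873, 0.0896, 0.0871]
tool_rot: [0.77, 0.638, 0.0, 0.0]
ft_force: [-0.3, -0.5, -0.6]
grip_width: 0.0348
grip_force: 0.0
```

```bash
python3 snap.py w9; python3 snap.py s5 scene; python3 - <<'E'
from lb import *
c=load("w9"); print(tolb(c["xyz"]))
q=cmask(c,"mint",.046); print("fin top",q.min(0),q.max(0)); spans(q,range(-206,-170,4))
q=cmask(c,"mint",.036); print("rim"); spans(q,range(-182,-130,8))
E
python3 rel.py 0.5728 0.0096 -.0085 79.1
```

```text
[0.6003525  0.15995018 0.28463252]
[1.09217689 0.40427318 1.07581726]
[-258.38377812    0.90971876]
fin top [-210.21364852  -45.05588542] [-165.14132959   48.19350725]
  x -206 y [-2.4  5.7] mid 1.7
  x -202 y [-2.4  5.7] mid 1.7
  x -198 y [-2.4  5.8] mid 1.7
  x -194 y [-3.3  6.7] mid 1.7
  x -190 y [-3.3  5.8] mid 1.3
  x -186 y [-41.   44.5] mid 1.7
  x -182 y [-44.   46.6] mid 1.3
  x -178 y [-45.1  47.7] mid 1.3
  x -174 y [-44.3  47.9] mid 1.8
rim
  x -182 y [-43.8  46.4] mid 1.3
  x -174 y [-47.   49.7] mid 1.4
  x -166 y [-46.4  50.1] mid 1.9
shift [-0.0795  0.0008  0.0952] turn 0.0011 yaw 79.16 q [-0.04  0.62  1.6  -0.    0.92  0.15] tilt [-0. -0. -1.]
```

The fin end is at lunchbox x ≈ −208 and y ≈ +1.6, square to the bay. I grip the fin about 7 mm from its end.

Call:
hand_motion([
  [[0.014,0.0002,0],0.001],
  [[0,0,0.03],0],
  [[0,0,0.035],0],
  [[0,0,0.02],0],
  [[0,0,0.0106],0],
  [[0,0,0],0],
  [[0,0,0],0],
], aperture=0.035)

```text
time: 16.97
position: [0.5903, 0.1017, -0.0092]
tool_rot: [0.771, 0.636, -0.0, -0.0]
ft_force: [-0.1, 0.1, 0.1]
grip_width: 0.0348
grip_force: 0.0
```

Call:
hand_motion([
  [[0,0,0],0],
  [[0,0,0],0],
  [[0,0,0],0],
  [[0,0,0],0],
  [[0,0,0],0],
  [[0,0,0],0],
  [[0,0,0],0],
  [[0,0,0],0],
], aperture=0, squeeze=25)

```text
time: 17.63
position: [0.5905, 0.102, -0.0084]
tool_rot: [0.771, 0.637, 0.0, 0.0]
ft_force: [-0.6, -0.6, 5.6]
grip_width: 0.0096
grip_force: 25.0
```

Call:
hand_motion([
  [[-0.008,-0.0008,0],0],
  [[-0.015,-0.0007,0],0],
  [[-0.012,0,0],0],
  [[0,0,0],0],
  [[0,0,0],0],
], only="pos|ft")

```text
position: [0.5826, 0.0663, -0.0084]
ft_force: [-0.8, -2.0, 5.4]
```

```bash
python3 snap.py w10; python3 - <<'E'
from lb import *
c=load("w10")
q=cmask(c,"mint",.046); print("fin top",q.min(0),q.max(0)); spans(q,range(-174,-150,4))
q=cmask(c,"navy",.008); print("navy",q.min(0),q.max(0)); spans(q,range(-184,-150,6))
E
```

```text
[0.59581179 0.13679771 0.18908595]
fin top [-180.63999839   -2.97303229] [-178.83093476    4.91056258]
navy [-186.92605348  -69.19923813] [-163.94453755   70.34695165]
  x -184 y [-69.1  70.3] mid 0.6
  x -178 y [-69.   70.3] mid 0.7
  x -172 y [-68.8  70.3] mid 0.7
  x -166 y [-69.2  70.1] mid 0.5
```

Call:
hand_motion([
  [[-0.01,0,0],0],
  [[-0.012,0,0],0],
  [[0,0,0],0],
], only="pos|ft|rot")

```text
position: [0.5785, 0.045, -0.0084]
tool_rot: [0.772, 0.636, 0.001, 0.001]
ft_force: [-0.1, -0.6, 6.4]
```

Entering the bay at low force, with the fin within 0.5 mm of the ledge's midline. I keep sliding.

Call:
hand_motion([
  [[-0.012,0,0],0],
  [[-0.02,0,0],0],
  [[-0.02,0,0],0],
  [[-0.012,0,0],0],
  [[0,0,0],0],
], only="pos|ft|rot")

```text
position: [0.5661, -0.019, -0.0084]
tool_rot: [0.772, 0.636, 0.0, 0.001]
ft_force: [-1.2, -3.8, 5.3]
```

Call:
hand_motion([
  [[-0.012,0,0],0],
  [[-0.018,0,0],0],
  [[-0.012,0,0],0],
  [[-0.005,0,0],0],
  [[0,0,0],0],
], only="pos|ft|rot|width")

```text
position: [0.5572, -0.0639, -0.0084]
tool_rot: [0.772, 0.636, 0.001, 0.001]
ft_force: [-1.2, 1.1, 6.2]
grip_width: 0.0094
```

```bash
python3 rel.py 0.5535 -0.0783 -0.0084 79.1
```

```text
shift [-0.0148 -0.0009 -0.    ] turn -0.002 yaw 78.98 q [-0.31  0.74  1.73  0.    0.67 -0.12] tilt [ 0.002 -0.    -1.   ]
```

Call:
hand_motion([
  [[-0.006,0,0],0],
  [[-0.004,0,0],0],
  [[0,0,0],0],
], only="pos|ft")

```text
position: [0.5553, -0.0726, -0.0084]
ft_force: [-0.3, 3.0, 7.2]
```

Call:
hand_motion([
  [[-0.002,0,0],0],
  [[0,0,0],0],
], only="pos|ft")

```text
position: [0.555, -0.074, -0.0084]
ft_force: [1.1, 4.2, 7.4]
```

Call:
hand_motion([
  [[-0.002,0,0],0],
  [[0,0,0],0],
], only="pos|ft")

```text
position: [0.5548, -0.0745, -0.0084]
ft_force: [2.8, 10.0, 7.7]
```

Call:
hand_motion([
  [[-0.002,0,0],0],
  [[0,0,0],0],
], only="pos|ft")

```text
position: [0.5547, -0.0745, -0.0084]
ft_force: [4.6, 15.9, 8.1]
```

Call:
hand_motion([
  [[-0.002,0,0],0],
  [[0,0,0],0],
  [[0,0,0],0],
], only="pos|ft|rot")

```text
position: [0.5547, -0.0746, -0.0084]
tool_rot: [0.772, 0.635, 0.004, -0.002]
ft_force: [6.6, 22.9, 8.4]
```

```bash
python3 snap.py w11; python3 snap.py s6 scene; python3 - <<'E'
from lb import *
c=load("w11"); print("cam",tolb(c["xyz"]),c["xyz"][2])
m=mask(c,"mint"); 
n,l,s,ce=cv2.connectedComponentsWithStats(m); print(s[1:][s[1:,4]>8].tolist())
q=cmask(c,"mint",.046); print("fin top",q.min(0),q.max(0)); spans(q,range(-34,-15,3))
E
```

```text
[ 0.56787792 -0.00587852  0.18976519]
[1.09217689 0.40427318 1.07581726]
cam [-89.40604533   0.37847549] 0.18976518846428425
[[247, 220, 17, 27, 348], [246, 272, 20, 16, 291]]
fin top [-37.06780802  -3.65115522] [-34.64498928   4.24244487]
  x -34 y [-3.7  4.2] mid 0.3
```

The stop is hard and the position does not change as the force climbs to 23 N. The fin's end face comes out at x ≈ −24, which is where it should be at home. I ease off, release, rise, and check it from clear views.

Call:
hand_motion([
  [[0.004,0,0],0],
  [[0,0,0],0],
], only="pos|ft")

```text
position: [0.5547, -0.0746, -0.0084]
ft_force: [1.2, 7.2, 7.7]
```

Call:
hand_motion([
  [[0,0,0],0],
  [[0,0,0],0],
  [[0,0,0],0],
  [[0,0,0],0],
  [[0,0,0],0],
  [[0.002,0,-0.02],0],
  [[0.002,0,-0.03],0],
  [[0.002,0,-0.04],0],
  [[0.02,0,-0.02],0],
  [[0.03,0,0],0],
  [[0,0,0],0],
  [[0,0,0],0],
], aperture=0.035)

```text
time: 21.45
position: [0.5646, -0.0206, 0.1011]
tool_rot: [0.77, 0.638, -0.0, 0.0]
ft_force: [-0.5, 0.7, 0.6]
grip_width: 0.0348
grip_force: 0.0
```

```bash
python3 snap.py w12; python3 snap.py s7 scene; python3 snap.py d7 side; python3 - <<'E'
from lb import *
np.set_printoptions(precision=1,suppress=True)
c=load("w12"); print("cam",tolb(c["xyz"]),c["xyz"][2])
w3=lambda x,y,z:np.r_[world(x,y),z]
for n,c in (("w",load("w12")),("S",load("s7")),("D",load("d7"))):
    m=mask(c,"mint"); 
    for s in cv2.connectedComponentsWithStats(m)[2][1:]:
        if s[4]>6: print(n,"bbox",s.tolist())
    print(n,"expected fin: end bottom",proj(c,w3(-24,0,.009)),"end top",proj(c,w3(-24,0,.046)),"front wall top",proj(c,w3(4,-48,.036)),"fin root top",proj(c,w3(4,0,.046)))
c=load("w12"); h=cv2.cvtColor(c["img"],cv2.COLOR_RGB2HSV)
g=lambda m:(np.nonzero(m))
k=proj(c,w3(35,90,.087)); print("knob exp",k)
E
```

```text
[0.5778711  0.04973256 0.29863167]
[1.09217689 0.40427318 1.07581726]
[ 0.19834475 -1.14980709  1.18060912]
cam [-145.9   -0.3] 0.29863167307579913
w bbox [251, 232, 10, 15, 133]
w expected fin: end bottom [255.1 231.2] end top [255.1 245.5] front wall top [210.6 265.1] fin root top [255.1 270. ]
S bbox [228, 171, 6, 13, 58]
S bbox [213, 174, 11, 13, 86]
S expected fin: end bottom [231.7 182.6] end top [231.  175.7] front wall top [236.6 163.2] fin root top [224.7 170.2]
D bbox [248, 233, 4, 4, 13]
D expected fin: end bottom [248.8 240.7] end top [248.9 233.2] front wall top [235.8 242.1] fin root top [249.9 239. ]
knob exp [352.  323.4]
```

Scene, side and wrist masks all agree that the tray is home, within about 1 mm. Next I refine the knob's place and locate the bottle for clearance.

```bash
python3 - <<'E'
from lb import *
np.set_printoptions(precision=1,suppress=True)
w3=lambda x,y,z:np.r_[world(x,y),z]
for n,z in(("w1",.087),("w3",.087),("s7",.087),("d7",.087)):
    c=load(n); h=cv2.cvtColor(c["img"],cv2.COLOR_RGB2HSV); u,v=proj(c,w3(35,95,z)).astype(int)
    m=cv2.inRange(h,(0,0,110),(180,60,255)); b=np.zeros_like(m); r=26 if n[0]=="w" else 14; b[v-r:v+r,u-r:u+r]=m[v-r:v+r,u-r:u+r]
    b=blob(b); V,U=np.nonzero(b); q=tolb(plane(c,np.stack([U,V],1).astype(float),z))
    print(n,(u,v),len(q),"x",q[:,0].min(),q[:,0].max(),"y")
    for x in range(0,60,6):
        s=q[abs(q[:,0]-x)<3]; 
        if len(s): print("   ",x,s[:,1].min(),s[:,1].max(),len(s))
S,D=load("scene0"),load("side0")
print("bottle",tolb(tri(S,(201,212),D,(303,173))),tri(S,(201,212),D,(303,173)))
E
python3 rel.py 0.637 -0.146 0.10 169.1
```

```text
w1 (np.int64(397), np.int64(106)) 566 x -8.530354396629713 42.410742545873696 y
    0 77.99523403225014 91.0006096744367 44
    6 78.07332970457611 90.54475327746138 43
    12 77.84809631822775 90.37623623294333 44
    18 77.92629565275705 90.49940632678269 41
    24 70.23133090460286 106.78005490500722 72
    30 69.91655787052647 108.82091865361751 117
    36 69.01552964079906 108.7335774444563 120
    42 75.6080812858536 108.17527498315816 54
w3 (np.int64(440), np.int64(162)) 568 x -13.700527328014742 42.93309387586156 y
    0 75.84887682247756 88.16407524295565 36
    6 75.2668834121962 88.41425328426408 39
    12 75.46931373959981 88.38706981732321 36
    18 66.49602131067793 97.43783580766342 61
    24 67.57638638305387 106.52293756242503 96
    30 67.4476867099101 109.0131904988569 104
    36 71.01813269832154 108.82273656323328 90
    42 78.78995708199268 108.55975269622984 46
s7 (np.int64(191), np.int64(174)) 34 x 24.051826383973037 40.874238713854716 y
    24 91.93798150001196 102.52038969984994 5
    30 85.22021738698842 106.61245522452874 14
    36 87.28199537995546 106.45851062888018 12
    42 93.46732888147851 102.03830323376286 3
d7 (np.int64(279), np.int64(234)) 32 x 16.49255149714757 45.23334834855218 y
    18 89.24587619265904 95.89336652913646 3
    24 88.47654392980031 95.10856944972261 5
    30 90.2490351750054 110.05807830873086 7
    36 89.4826714625342 109.245938213238 7
    42 85.43452648807866 108.43752687974398 9
    48 94.51680124596358 94.51680124596358 1
bottle [-138.4  194.7] [0.8 0.  0.2]
shift [-0.1077  0.0951 -0.    ] turn -1.5717 yaw 79.05 q [-0.24  0.57  1.67 -0.    0.91 -0.05] tilt [-0.002 -0.    -1.   ]
```

Call:
hand_motion([
  [[0,0,0],-0.1209],
  [[0,0,0],-0.1209],
  [[0,0,0],-0.1209],
  [[0,0,0],-0.1209],
  [[0,0,0],-0.1209],
  [[0,0,0],-0.1209],
  [[0,0,0],-0.1209],
  [[0,0,0],-0.1209],
  [[0,0,0],-0.1209],
  [[0,0,0],-0.1209],
  [[0,0,0],-0.1209],
  [[0,0,0],-0.1209],
  [[0,0,0],-0.1209],
  [[-0.0235,-0.0273,0],0],
  [[-0.0235,-0.0273,0],0],
  [[-0.0235,-0.0273,0],0],
  [[-0.0235,-0.0273,0],0],
  [[0,0,0],0],
  [[0,0,0],0],
], aperture=0.042)

```text
time: 23.18
position: [0.6366, -0.1498, 0.0996]
tool_rot: [0.097, 0.995, -0.0, -0.0]
ft_force: [0.3, 0.3, -0.3]
grip_width: 0.0417
grip_force: 0.0
```

```bash
python3 rel.py 0.6363 -0.1458 0.04 169.1; python3 snap.py w13; python3 - <<'E'
from lb import *
np.set_printoptions(precision=1,suppress=True)
c=load("w13"); h=cv2.cvtColor(c["img"],cv2.COLOR_RGB2HSV); u,v=proj(c,np.r_[world(35,94),.087]); print("knob",u,v,tolb(c["xyz"]),c["xyz"][2])
E
```

```text
shift [0.001  0.0039 0.0596] turn -0.0039 yaw 168.87 q [-0.4   0.67  1.43 -0.    1.04 -1.78] tilt [-0.001  0.    -1.   ]
[ 0.56653108 -0.13589736  0.29723694]
knob 259.7682213753492 210.55424633183813 [38.5 23.6] 0.2972369438117067
```

Aligned over the knob. I descend, feeling for the deck.

Call:
hand_motion([
  [[0.001,0.0039,0.02],-0.004],
  [[0,0,0.02],0],
  [[0,0,0.012],0],
  [[0,0,0.004],0],
  [[0,0,0],0],
  [[0,0,0],0],
], only="pos|ft")

```text
position: [0.6362, -0.1422, 0.045]
ft_force: [-0.0, -0.6, 0.0]
```

Call:
hand_motion([
  [[0,0,0.003],0],
  [[0,0,0],0],
], only="pos|ft")

```text
position: [0.6367, -0.1426, 0.0425]
ft_force: [0.0, 0.3, -0.2]
```

Call:
hand_motion([
  [[0,0,0.003],0],
  [[0,0,0],0],
], only="pos|ft")

```text
position: [0.6363, -0.1425, 0.0389]
ft_force: [0.2, 0.2, -0.1]
```

Call:
hand_motion([
  [[0,0,0],0],
  [[0,0,0],0],
  [[0,0,0],0],
  [[0,0,0],0],
  [[0,0,0],0],
  [[0,0,0],0],
  [[0,0,0],0],
  [[0,0,0],0],
], aperture=0, squeeze=15)

```text
time: 24.73
position: [0.6358, -0.1454, 0.0389]
tool_rot: [0.092, 0.996, -0.002, -0.0]
ft_force: [-2.1, -5.8, 0.0]
grip_width: 0.0157
grip_force: 15.0
```

Call:
hand_motion([
  [[0.006,-0.002,0],0],
  [[0.012,0,0],0],
  [[0.014,0,0],0],
  [[0.01,0,0],0],
  [[0.006,0,0],0],
  [[0,0,0],0],
  [[0,0,0],0],
], only="pos|ft|width")

```text
position: [0.5874, -0.1359, 0.0389]
ft_force: [-2.2, -5.0, 1.6]
grip_width: 0.0157
```

Call:
hand_motion([
  [[0.003,0,0],0],
  [[0,0,0],0],
], only="pos|ft")

```text
position: [0.5865, -0.1357, 0.0389]
ft_force: [-0.7, -5.5, -1.1]
```

Call:
hand_motion([
  [[0.003,0,0],0],
  [[0,0,0],0],
], only="pos|ft")

```text
position: [0.5833, -0.1351, 0.0389]
ft_force: [0.4, -4.7, -3.1]
```

Call:
hand_motion([
  [[0.002,0,0],0],
  [[0,0,0],0],
], only="pos|ft")

```text
position: [0.5829, -0.135, 0.0389]
ft_force: [3.7, -5.1, -4.3]
```

Call:
hand_motion([
  [[0.002,0,0],0],
  [[0,0,0],0],
  [[0,0,0],0],
], only="pos|ft|width")

```text
position: [0.5829, -0.1351, 0.0389]
ft_force: [6.6, -4.7, -6.4]
grip_width: 0.0156
```

```bash
python3 -c "
from lb import *
from rig import robot
print(tolb(robot.get_obs()['position']),tolb([.6358,-.1454]))"
```

```text
[34.61315629 39.60485975] [34.75452957 93.45802627]
```

Call:
hand_motion([
  [[0.003,0,0],0],
  [[0,0,0],0],
], only="pos|ft")

```text
position: [0.5829, -0.1351, 0.0391]
ft_force: [11.9, -4.9, -11.0]
```

Call:
hand_motion([
  [[-0.004,0,0],0],
  [[0,0,0],0],
], only="pos|ft")

```text
position: [0.5827, -0.135, 0.039]
ft_force: [3.8, -5.3, -4.4]
```

Call:
hand_motion([
  [[0,0,0],0],
  [[0,0,0],0],
  [[0,0,0],0],
  [[0,0,0],0],
  [[0,0,0],0],
  [[0,0,-0.01],0],
  [[0,0,-0.03],0],
  [[0,0,-0.04],0],
  [[0,0,-0.04],0],
  [[0.04,0,0],0],
  [[0.04,0,0],0],
  [[0.03,0,0],0],
  [[0,0,0],0],
  [[0,0,0],0],
], aperture=0.042)

```text
time: 27.57
position: [0.4702, -0.1129, 0.1597]
tool_rot: [0.093, 0.996, 0.0, 0.0]
ft_force: [0.1, 0.2, 0.6]
grip_width: 0.0423
grip_force: 0.0
```

```bash
python3 snap.py w14; python3 snap.py s8 scene; python3 snap.py d8 side; python3 - <<'E'
from lb import *
np.set_printoptions(precision=1,suppress=True)
w3=lambda x,y,z:np.r_[world(x,y),z]
for n in("s8","d8"):
    c=load(n); h=cv2.cvtColor(c["img"],cv2.COLOR_RGB2HSV); u,v=proj(c,w3(35,40,.087)).astype(int)
    m=cv2.inRange(h,(0,0,110),(180,60,255)); b=np.zeros_like(m); r=14; b[v-r:v+r,u-r:u+r]=m[v-r:v+r,u-r:u+r]
    b=blob(b); V,U=np.nonzero(b); q=tolb(plane(c,np.stack([U,V],1).astype(float),.087))
    print(n,(u,v),len(q)); 
    for x in range(18,54,6):
        s=q[abs(q[:,0]-x)<3]
        if len(s): print("   ",x,s[:,1].min(),s[:,1].max(),len(s))
    for s in cv2.connectedComponentsWithStats(mask(c,"mint"))[2][1:]:
        if s[4]>6: print(n,"mint bbox",s.tolist())
E
```

```text
[ 0.39991534 -0.09958187  0.35730547]
[1.09217689 0.40427318 1.07581726]
[ 0.19834475 -1.14980709  1.18060912]
s8 (np.int64(206), np.int64(163)) 90
    18 42.46291740560645 49.196952692918344 6
    24 31.237672261009354 53.107345785867764 14
    30 26.49197718827777 52.86789623133139 15
    36 26.208542209913496 52.627701609106374 16
    42 30.40969097003115 47.96358567321171 5
s8 mint bbox [220, 162, 19, 22, 209]
s8 mint bbox [214, 179, 2, 6, 8]
d8 (np.int64(263), np.int64(236)) 48
    18 34.818743728375864 45.396295789531166 7
    24 34.178882735851 53.95899195991896 8
    30 30.25387271594356 56.566494446018325 9
    36 29.003878669737922 55.87948676228953 12
    42 31.64865366781301 55.195623948847036 10
d8 mint bbox [249, 233, 3, 4, 11]
```

The knob is at y ≈ 40, its end stop. The fin is unchanged and the gripper is clear, so I hand in.

```bash
python3 -c "
from rig import robot
print(robot.hand_in())"
```

```text
the job is handed in; nothing more can be done
None
```

I set the tray down on the ledge and slid it home (fin where it should be to about 1 mm), then slid the lock across to its end stop (knob at y ≈ 40 mm) and handed the job in at about 28 s; the judge's verdict was not shown.

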